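# Uncap the bearing stand and lift out the pulley shaft

## Task

Lift the loose bearing cap off the stand, leaving the shaft where it lies, and set the cap down gently on its feet inside the shallow metal tray. Then take the shaft between its two supports, where it balances, and lift it straight up, level, until it hangs about 10 cm above its slots, and finish while still holding it there, steady and level. Leave the other things on the bench where they are.

Things in the scene. Friction and masses are not known exactly. Their poses are not given: they have to be found in the camera images.
- stand: Grey cast bearing stand, fixed to the bench. Base plate 100 (x) x 210 (y) x 14 mm; two pedestals 64 (x) x 32 (y) mm at y = -75 and +75 mm, tops 79 mm above the bench, each with a slot 24 mm wide along the stand's y, open at the top, its floor 65 mm above the bench. Origin: centre of the underside, on the bench; z up.
- cap: Loose dark steel bearing cap, 0.25 kg, resting on the pedestal at the stand's y = -75 mm, over the shaft. 64 mm along its x, 30 along its y (the shaft's direction), 48 tall: feet 14 high at the x ends, a bridge from 14 to 26, and a central block 30 x 30 mm from 26 to 48, to be pinched by its flat y faces. Origin: centre, at the feet's underside; z up. The shaft's top is 6 mm above that level.
- shaft: Bright steel shaft with an aluminium pulley, about 0.45 kg, lying level in the stand's slots along the stand's y, to be lifted straight out once the cap is off. Bar 20 mm across and 260 long along its own y; the pulley, 52 mm across, spans y = 103 to 121 mm. Origin: on the axis at mid-length, 75 mm above the bench when seated. It may be turned about its own y.
- balance (a point): The shaft's balance point (within 5 mm): on its axis, 30 mm from mid-length towards the pulley, on the bare bar between the pedestals; about 60 mm of air lies between the bar's axis and the base plate's top.
- tray: Shallow open aluminium tray, fixed to the bench on the robot's left or right, 130 x 130 mm, 16 mm high, walls 3 mm, floor about 3 mm thick. Origin: centre of the underside; x and y along its walls, z up.
- disc: Bystander: heavy steel brake disc, 130 mm across, 32 mm high with its central hat, lying flat on the other side from the tray. Origin: centre of the underside.
- bolt0: Bystander: hexagon bolt standing on its head, 42 mm tall, near the stand's robot side. Origin: centre of the underside.
- bolt1: Bystander: second such bolt beside the first.
- race: Bystander: steel bearing ring, 52 mm across, 15 mm high, flat on the bench beyond the stand. Origin: centre of the underside.
- wrench: Bystander: open wrench 170 mm long lying flat on the bench beyond the stand. Origin: on its underside, near the middle; it lies along its x.
- tin: Bystander: closed tin, 72 mm across, 85 mm tall. Origin: centre of the underside.
- carton: Bystander: closed cardboard carton 90 x 130 x 60 mm. Origin: centre of the underside.
Mind the look-alikes: they are no part of the job. Several things have the shape of the cap; the one meant has the colours described above.

How it is judged:
On the way, in this order (a step that is already met when the one before it is completed fails the run):
1. the cap is lifted at least 3 cm off the stand, gripped, with the shaft left in its slots (z of cap in the frame of stand above 0.109 m and contact force between cap and the fingers above 0.5 N and distance of shaft from where it was at the start of the episode below 0.015 m), for 0.1 s.
2. the cap is lowered, still gripped, to within 2.5 cm of the tray's underside (x of cap in the frame of tray between -0.05 and 0.05 m and y of cap in the frame of tray between -0.05 and 0.05 m and z of cap in the frame of tray below 0.025 m and contact force between cap and the fingers above 0.5 N and distance of shaft from where it was at the start of the episode below 0.015 m), for 0.04 s.
3. the cap stands released on its feet in the tray, the shaft still in its slots (x of cap in the frame of tray between -0.05 and 0.05 m and y of cap in the frame of tray between -0.05 and 0.05 m and z of cap in the frame of tray below 0.012 m and angle between cap's own z axis and vertical below 0.2 rad and contact force between cap and the fingers below 0.1 N and linear speed of cap below 0.03 m/s and distance of shaft from where it was at the start of the episode below 0.015 m), for 0.2 s.
4. the shaft is lifted out and held level, 6 to 17 cm above its seat (angle between shaft's own y axis and vertical between 1.4658 and 1.6758 rad and z of shaft in the frame of stand between 0.135 and 0.245 m and horizontal distance between shaft and stand below 0.06 m and contact force between shaft and the fingers above 1 N and contact force between shaft and stand below 0.1 N and contact force between shaft and cap below 0.1 N and linear speed of shaft below 0.03 m/s and angular speed of shaft below 0.2 rad/s), for 0.3 s.
At the end, for the whole second after the job is handed in: Cap stands released on its feet in the tray (within 50 mm of its centre along each wall, tilt under 0.2 rad). Shaft held by the fingers alone, still, level within 6 degrees, 60 to 170 mm above its seat, its middle within 60 mm of straight above the stand's centre (all of step 4 and x of cap in the frame of tray between -0.05 and 0.05 m and y of cap in the frame of tray between -0.05 and 0.05 m and z of cap in the frame of tray below 0.012 m and angle between cap's own z axis and vertical below 0.2 rad and contact force between cap and the fingers below 0.1 N and linear speed of cap below 0.03 m/s); the arm keeps its last pose, push and grip.
It fails at once if a bystander was moved more than 3 cm (distance of any of disc, bolt0, bolt1, race, wrench, tin, carton from where it was at the start of the episode above 0.03 m).
It fails at once if the shaft tipped more than 20 degrees from level (angle between shaft's own y axis and vertical below 1.2208 rad or angle between shaft's own y axis and vertical above 1.9208 rad).
It also fails if it takes over 58 s, if anything falls off the work surface, if the arm or the gripper's body presses on something with over 40 N, if the wrist force passes 120 N, or if a joint passes its speed limit or range.

## Robot

A 6-joint arm with a two-finger parallel gripper is mounted at the origin on the work surface. World frame = base frame: x ahead of the robot, y to its left, z up, the work surface at z = 0. Lengths are in m, angles in rad, forces in N, time in s.
With the tool pointing down it reaches from about 0.225 to 0.875 m from the base axis. Payload 3.4 kg.
Tool frame: the origin (TCP) lies between the finger pads; the fingertips stand 11 mm ahead of it and the grasp point (between the pads) lies 8 mm behind it; z points along the fingers, y is the line along which they close (so a half turn about z gives the same grasp; the last joint's range is limited). The gripper opens to 85 mm and grips with 20 to 120 N. Pads are 22 mm wide; open, the fingers measure 114 mm over their backs; the gripper's body (76 mm by 85 mm) begins 54 mm behind the grasp point. The pads swing forward as they close: fully open they stand 13 mm farther back than shut.
Start: joints at [-1.259, 0.276, 1.505, -0, 1.361, -0.121], TCP at [0.241, -0.522, 0.221] pointing down, gripper open.
Joint ranges: [-2.89, 2.89], [-0.75, 2.08], [0.22, 2.7], [-1.18, 4.32], [0.11, 2.71], [-2.7, 2.7]. Speed limits (rad/s): [2.57, 2.57, 3.14, 3.14, 3.14, 3.14].

## Interface

Orientations are given as a unit quaternion [w, x, y, z].
In Python, from rig import manip, imaging gives the robot as it stands. The module is installed in compiled form; this text tells all that it offers.
- The arm moves only by the tool jog_arm, never from a script. Its argument "deltas" is one flat list of numbers, 7 for each row, row after row: the turn, a rotation vector about the world's x, y, z in degrees, then the shift along the world's x, y, z in mm, then the opening, from 0 (shut) to 1 (fully open). In form: [ax, ay, az, tx, ty, tz, gripper, ax, ay, az, tx, ty, tz, gripper, ...]. A call has 1 to 20 rows; each row is the pose to reach, as a shift and turn from the pose commanded when the call began; what a row does not reach only later rows make up. A row lasts 1/10 s, in which the tool goes at most 50 mm and 8.59 degrees, less where a joint would pass 70% of its speed; a pose out of reach is approached as far as the arm can. A call with a gripper value outside its range is refused whole. The fingers move at their own pace and stop on an object; "grip_force" is the grip in N (left out, the last holds). Time passes only in rows, so rows that repeat a pose let the fingers close. It gives the time, the measured TCP pose, the force, the opening and the grip force at its end, in the units of the state.
- manip.get_state(): the state, without advancing time (a new reading comes with each control period).
- imaging.get_image(name): name is "side" or "top" or "wrist"; returns the picture (480x640x3 uint8, blue, green, red); there is no depth.
- imaging.calibration(name): a dict with "mtx" (3x3 intrinsics, pixels), "cam_to_world" (4x4, takes a point from camera to world coordinates). Camera axes: x right, y down, z forward; pixel columns grow to the right and rows downward; lengths in m; the calibration is good to about 2 mm. A picture is of the moment at which its call begins: read the wrist's pose just before it. calibration takes no time and is no camera call; for the wrist camera it gives the pose at the moment of the call.
- manip.sign_off(): hands the job in; it is judged then, once.
The state is a dict: "clock": time; "qpos": joint angles; "qd": joint speeds; "effort": joint torques, N m; "position": TCP position; "ee_rot": TCP orientation; "contact_force": force on the tool from outside, world axes, zero at the start; "moment": the same for the moment, N m; "width": finger opening in m; "gripper_force": force on a finger pad.
Only numpy, scipy, OpenCV 4.12 (cv2) and the standard library are available. Lean on these libraries where they do the work, as an engineer would, in place of code of your own. Each camera call takes 0.05 s, during which the arm holds its last target. There are 200 camera calls.

## Working session

There is one attempt and no reset: what is moved stays moved. The work goes in short steps, Python scripts to look and compute and a tool call to move; the robot and the scene stay as the last step left them, time stands still between calls to the robot, and variables do not carry over. Pictures are saved under pics/ and viewed, at most 10 in all, crops included, and the job is handed in when it is done.

Besides the shell and the picture viewer there is one more tool, called after "Call:" as name(argument=value, ...), one argument or row to a line, values as JSON. jog_arm: Moves the arm, as the interface text tells. Its arguments: {"type":"object","properties":{"deltas":{"type":"array"},"grip_force":{"type":"number"}},"required":["deltas"]}

```bash
mkdir -p pics
cat > h.py <<'E'
import numpy as np, cv2
from rig import manip, imaging
def ray(c,u,v,z):
    K=c["mtx"];T=np.array(c["cam_to_world"])
    d=T[:3,:3]@np.linalg.inv(K)@np.array([u,v,1.]);o=T[:3,3]
    return o+d*(z-o[2])/d[2]
def proj(c,p):
    T=np.linalg.inv(np.array(c["cam_to_world"]));q=np.array(c["mtx"])@(T[:3,:3]@np.array(p)+T[:3,3]);return q[:2]/q[2]
E
python3 - <<'E'
from h import *
for n in ["top","side"]:
    cv2.imwrite(f"pics/{n}0.png",imaging.get_image(n)); c=imaging.calibration(n); print(n,np.round(c["mtx"],1).tolist(),np.round(c["cam_to_world"],3).tolist())
s=manip.get_state();print(s["clock"],s["position"],s["ee_rot"],s["width"])
E
```

```text
top [[492.2, 0.0, 314.0], [0.0, 492.2, 242.2], [0.0, 0.0, 1.0]] [[-0.011, -0.99, 0.141, 0.401], [-1.0, 0.011, -0.003, 0.006], [0.001, -0.141, -0.99, 1.042], [0.0, 0.0, 0.0, 1.0]]
side [[578.7, 0.0, 328.8], [0.0, 578.7, 245.3], [0.0, 0.0, 1.0]] [[0.978, -0.093, 0.187, 0.276], [-0.208, -0.524, 0.826, -1.15], [0.022, -0.847, -0.532, 0.804], [0.0, 0.0, 0.0, 1.0]]
0.1 [ 0.24099581 -0.52151519  0.21982563] [-8.29262461e-04  9.76679584e-01  2.14700478e-01 -8.93412522e-05] 0.08559525431257652
```

View pics/top0.png

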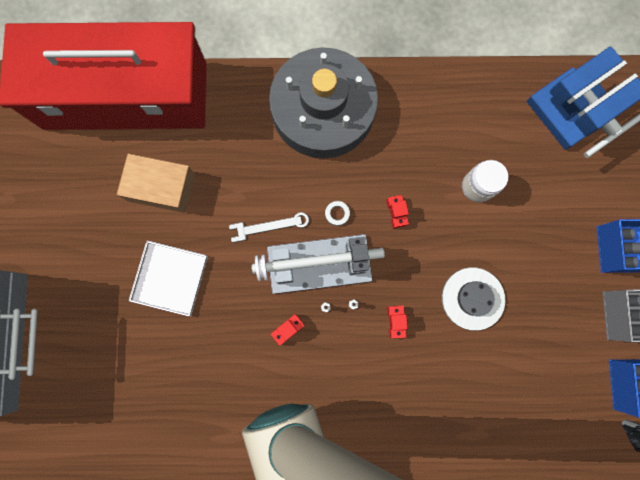

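View pics/side0.png

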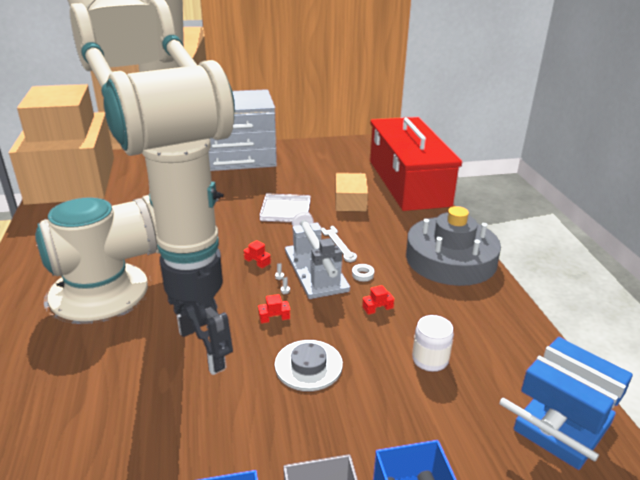

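The top view shows the tray at about (169,279), the stand at (320,264) and the dark cap at (359,254). The pulley is at the left end, about (259,267), which is world +y. The red caps are look-alikes.

Run:
```python
from h import *
im=cv2.imread("pics/top0.png");c=imaging.calibration("top")
cv2.imwrite("pics/crop1.png",cv2.resize(im[225:305,240:395],None,fx=5,fy=5,interpolation=cv2.INTER_CUBIC))
m=(im.min(2)>140).astype(np.uint8);m[:,:120]=0;m[:,215:]=0;m[:230]=0;m[325:]=0
cs,_=cv2.findContours(m,0,2);k=max(cs,key=cv2.contourArea)
r=cv2.minAreaRect(k);b=cv2.boxPoints(r)
w=[ray(c,*p,.012) for p in b];print("tray",r,np.round(w,4).tolist(),np.mean(w,0))
print([np.linalg.norm(w[i]-w[i-1]) for i in range(4)])
print("shaft ends",ray(c,383.5,253.5,.075),ray(c,254,268.5,.075),"cap",ray(c,359,245,.127))
```

```text
tray ((167.14151000976562, 277.75469970703125), (62.77376937866211, 65.38361358642578), 15.945395469665527) [[0.4302, 0.391, 0.012], [0.562, 0.3586, 0.012], [0.5239, 0.2302, 0.012], [0.3934, 0.2647, 0.012]] [0.47738169 0.31116101 0.012     ]
[np.float64(0.1315087190737317), np.float64(0.135695286100181), np.float64(0.1339334571202313), np.float64(0.13495590075376918)]
shaft ends [ 0.51552906 -0.1338605   0.075     ] [0.4885257  0.12208268 0.075     ] cap [ 0.52593809 -0.08086642  0.127     ]
```

View pics/crop1.png

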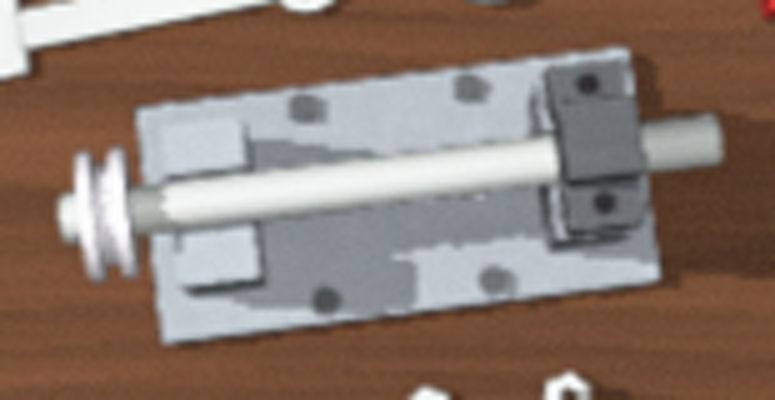

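Run:
```python
from h import *
c=imaging.calibration("top")
f=lambda u,v,z:ray(c,240+(u+.5)/5-.5,225+(v+.5)/5-.5,z)
b=[f(*p,.014) for p in [(137,107),(628,48),(660,280),(163,342)]]
print("stand",np.mean(b,0),[round(np.linalg.norm(b[i]-b[i-1]),4) for i in range(4)])
C=np.mean(b,0)[:2]
for d in (b[0]-b[1],b[3]-b[2]): print(np.degrees(np.arctan2(-d[0],d[1])))
e=[f(719,138,.075),f(62,216,.075)];d=e[1]-e[0];print("shaft",e,np.mean(e,0),np.linalg.norm(d),np.degrees(np.arctan2(-d[0],d[1])))
print("cap block",f(599,135,.127), "cap holes",f(588,84,.105),f(604,203,.105))
```

```text
stand [ 0.503528   -0.00693145  0.014     ] [np.float64(0.0993), np.float64(0.2088), np.float64(0.0988), np.float64(0.2087)]
6.313266548510002
6.4722303703421495
shaft [array([ 0.5181208 , -0.13374232,  0.075     ]), array([0.48995026, 0.12602985, 0.075     ])] [ 0.50403553 -0.00385624  0.075     ] 0.26129515232456263 6.18915395870556
cap block [ 0.51345672 -0.08131937  0.127     ] cap holes [ 0.53595717 -0.07965482  0.105     ] [ 0.48996293 -0.08470114  0.105     ]
```

Call:
jog_arm(
  deltas=[0,0,-4,40,60,0,1,0,0,-8,75,110,0,1,0,0,-12,100,160,0,1,0,0,-16,125,200,0,1,0,0,-18.5,150,240,0,1,0,0,-18.5,175,280,0,1,0,0,-18.5,200,320,0,1,0,0,-18.5,225,360,0,1,0,0,-18.5,250,400,0,1,0,0,-18.5,265,430,0,1,0,0,-18.5,271.5,440.5,0,1,0,0,-18.5,271.5,440.5,0,1,0,0,-18.5,271.5,440.5,0,1],
  grip_force=60,
)

```text
clock: 1.4
position: [0.5122, -0.0815, 0.2202]
ee_rot: [0.0, 0.998, 0.056, -0.001]
contact_force: [0.0, 0.5, -0.2]
width: 0.0854
gripper_force: 0.0
```

Run:
```python
from h import *
s=manip.get_state();c=imaging.calibration("wrist");im=imaging.get_image("wrist");cv2.imwrite("pics/w1.png",im)
import json;json.dump({k:np.array(v).tolist() for k,v in c.items()},open("w1.json","w"))
print(s["clock"],s["position"],s["ee_rot"],s["qpos"],s["contact_force"])
for n,p in [("cap",(.512,-.0805,.127)),("mid",(.5037,-.006,.075)),("bal",(.5004,.024,.075)),("tcp",s["position"])]: print(n,proj(c,p))
```

```text
1.4 [ 0.51223051 -0.08154643  0.22019288] [ 2.85934233e-04  9.98456351e-01  5.55366636e-02 -7.15280060e-04] [-2.91329746e-01  1.91966415e-01  1.62079484e+00 -1.05459601e-03
  1.32998245e+00  1.16858815e+00] [ 0.00660275  0.49909346 -0.21288185]
cap [317.64056155 232.85878719]
mid [217.23350708 210.27764696]
bal [176.53825354 210.25939632]
tcp [318.19339278 305.27430842]
```

View pics/w1.png

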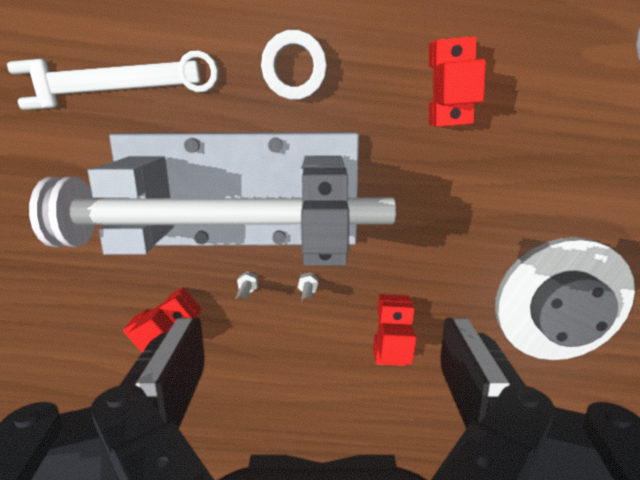

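The wrist view shows the cap block's top face with its centre at about (325,226). The bar's axis lies along row 211, with the right end at x≈395 and the pulley at x≈60.

Run:
```python
from h import *
import json
c={k:np.array(v) for k,v in json.load(open("w1.json")).items()}
im=cv2.imread("pics/w1.png");g=im.mean(2)
print("row225",g[225,290:362].astype(int).tolist());print("col325",g[150:275:2,325].astype(int).tolist())
print("blk",ray(c,325,226,.127),"end",ray(c,395,211,.075),"ax",ray(c,200,211.5,.075))
print("holes",ray(c,324.5,187.5,.105),ray(c,325,256.5,.105),c["cam_to_world"].round(3).tolist())
b=[ray(c,*p,.014) for p in [(110,134),(358,133)]];print(b)
print("red cap check: pulley",ray(c,395,211,.075)-ray(c,32,211,.075))
```

```text
row225 [193, 200, 200, 198, 198, 196, 194, 200, 196, 195, 171, 133, 115, 120, 119, 121, 118, 120, 121, 123, 120, 117, 119, 116, 118, 118, 122, 119, 120, 122, 122, 116, 120, 119, 115, 119, 118, 118, 117, 119, 118, 117, 119, 119, 117, 121, 119, 117, 119, 120, 115, 118, 114, 117, 117, 118, 113, 104, 94, 115, 139, 141, 140, 138, 140, 127, 106, 78, 71, 71, 69, 70]
col325 [200, 203, 192, 104, 98, 98, 99, 90, 102, 71, 63, 63, 82, 122, 123, 118, 75, 58, 65, 64, 58, 61, 71, 113, 124, 95, 64, 63, 64, 75, 108, 120, 119, 120, 122, 124, 120, 117, 120, 120, 122, 120, 116, 117, 120, 117, 123, 123, 122, 116, 119, 112, 79, 58, 56, 94, 119, 115, 86, 85, 88, 85, 83]
blk [ 0.5169804  -0.08456507  0.127     ] end [ 0.51763482 -0.13720886  0.075     ] ax [0.50135055 0.00669072 0.075     ]
holes [ 0.53624906 -0.08222467  0.105     ] [ 0.48782089 -0.0880311   0.105     ] [[0.11, -0.939, -0.326, 0.597], [-0.994, -0.104, -0.037, -0.074], [0.001, 0.328, -0.945, 0.375], [0.0, 0.0, 0.0, 1.0]]
[array([0.54163873, 0.09923566, 0.014     ]), array([ 0.56538126, -0.10786791,  0.014     ])]
red cap check: pulley [ 2.95811751e-02 -2.67777488e-01 -5.55111512e-17]
```

Call:
jog_arm(
  deltas=[0,0,0,0.5,-2,-30,1,0,0,0,0.5,-2,-60,1,0,0,0,0.5,-2,-85,1,0,0,0,0.5,-2,-100,1,0,0,0,0.5,-2,-108,1,0,0,0,0.5,-2,-108,0.6,0,0,0,0.5,-2,-108,0.3,0,0,0,0.5,-2,-108,0,0,0,0,0.5,-2,-108,0,0,0,0,0.5,-2,-108,0,0,0,0,0.5,-2,-108,0,0,0,0,0.5,-2,-108,0,0,0,0,0.5,-2,-108,0],
  grip_force=50,
)

```text
clock: 2.75
position: [0.5138, -0.0836, 0.1138]
ee_rot: [0.0, 0.998, 0.055, 0.001]
contact_force: [-1.2, 0.1, 5.9]
width: 0.0272
gripper_force: 49.0
```

Call:
jog_arm(
  deltas=[0,0,0,0,0,3,0,0,0,0,0,0,8,0,0,0,0,0,0,15,0,0,0,0,0,0,15,0],
)

```text
clock: 3.15
position: [0.5138, -0.0837, 0.1285]
ee_rot: [0.0, 0.998, 0.055, 0.001]
contact_force: [0.7, -0.2, -2.2]
width: 0.0268
gripper_force: 49.4
```

Run:
```python
from h import *
s=manip.get_state();c=imaging.calibration("wrist");im=imaging.get_image("wrist");cv2.imwrite("pics/w2.png",im)
print(s["clock"],s["position"],s["contact_force"],s["width"],s["gripper_force"])
```

```text
3.15 [ 0.51383665 -0.08368468  0.12850194] [ 0.70727116 -0.20894356 -2.23455778] 0.02679702642598139 49.40240152180195
```

View pics/w2.png

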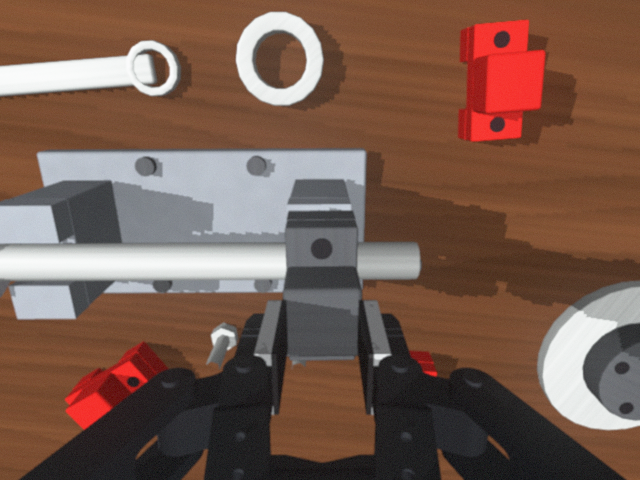

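The cap is gripped centrally, hangs level and has left its seat. The bar is still in its slots, along row 260. Next I carry it to the tray.

Call:
jog_arm(
  deltas=[0,0,0,0,0,15,0,0,0,0,0,0,40,0,0,0,0,0,0,70,0,0,0,0,0,0,85,0,0,0,0,-1,15,90,0,0,0,0,-4,45,90,0,0,0,0,-8,85,90,0,0,0,0,-12,130,90,0,0,0,0,-16,175,90,0,0,0,0,-20,220,90,0,0,0,0,-24,265,90,0,0,0,0,-28,310,90,0,0,0,0,-32,350,90,0,0,0,0,-35,380,90,0,0,0,0,-36,394,90,0,0,0,0,-36,395,80,0,0,0,0,-36,395,50,0,0,0,0,-36,395,20,0,0,0,0,-36,395,-10,0,0,0,0,-36,395,-10,0],
)

```text
clock: 5.2
position: [0.4732, 0.3079, 0.1126]
ee_rot: [0.003, 0.999, 0.054, -0.005]
contact_force: [-1.3, -1.4, -2.7]
width: 0.0273
gripper_force: 50.1
```

Run:
```python
from h import *
s=manip.get_state();print(s["clock"],s["position"],s["ee_rot"],s["contact_force"],s["width"],s["qpos"][5])
a=imaging.get_image("wrist")
b=imaging.get_image("top")[215:335,100:260];cv2.imwrite("pics/m3.png",np.hstack([cv2.resize(a,(400,300)),cv2.resize(b,(400,300),interpolation=2)]))
```

```text
5.2 [0.47323531 0.30789231 0.11263242] [ 0.00284491  0.9985078   0.05426516 -0.00541964] [-1.30750427 -1.3778296  -2.73710415] 0.027267407053599493 1.9169597465083383
```

View pics/m3.png

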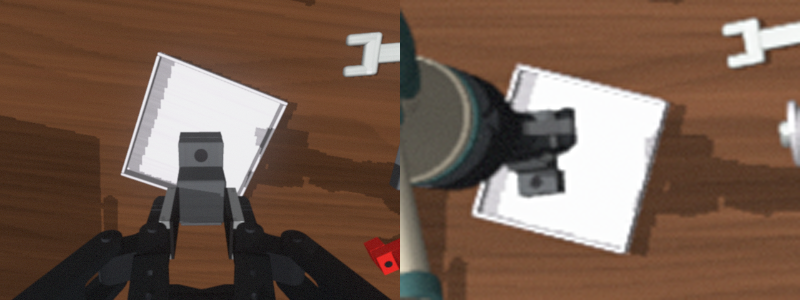

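The cap is above the tray, still gripped and upright. I lower it slowly.

Call:
jog_arm(
  deltas=[0,0,0,0,0,-20,0,0,0,0,0,0,-40,0,0,0,0,0,0,-55,0,0,0,0,0,0,-65,0,0,0,0,0,0,-70,0,0,0,0,0,0,-73,0,0,0,0,0,0,-75,0,0,0,0,0,0,-75,0,0,0,0,0,0,-75,0],
)

```text
clock: 6.2
position: [0.4775, 0.3117, 0.0431]
ee_rot: [-0.0, 0.998, 0.055, 0.0]
contact_force: [0.5, 0.7, -2.5]
width: 0.0272
gripper_force: 50.1
```

Call:
jog_arm(
  deltas=[0,0,0,0,0,-1.5,0,0,0,0,0,0,-3,0,0,0,0,0,0,-4.5,0,0,0,0,0,0,-5.5,0,0,0,0,0,0,-5.5,0],
)

```text
clock: 6.7
position: [0.4772, 0.3117, 0.0379]
ee_rot: [-0.0, 0.998, 0.055, 0.0]
contact_force: [-2.1, -0.4, 3.9]
width: 0.0271
gripper_force: 51.5
```

Contact is made, so I release and rise.

Call:
jog_arm(
  deltas=[0,0,0,0,0,0,0.4,0,0,0,0,0,0,0.5,0,0,0,0,0,0,0.7,0,0,0,0,0,0,0.9,0,0,0,0,0,0,1,0,0,0,0,0,0,1,0,0,0,0,0,0,1,0,0,0,0,0,15,1,0,0,0,0,0,45,1,0,0,0,0,0,90,1,0,0,0,0,0,135,1,0,0,0,0,0,180,1,0,0,0,0,0,180,1],
)

```text
clock: 8.0
position: [0.4808, 0.3134, 0.2243]
ee_rot: [-0.003, 0.998, 0.055, 0.007]
contact_force: [-0.4, -0.5, -0.1]
width: 0.0851
gripper_force: 0.0
```

Run:
```python
from h import *
s=manip.get_state();print(s["clock"],s["position"],s["contact_force"],s["width"])
a=imaging.get_image("wrist")
b=imaging.get_image("top")[215:335,100:260];cv2.imwrite("pics/m4.png",np.hstack([cv2.resize(a,(400,300)),cv2.resize(b,(400,300),interpolation=2)]))
```

```text
8.0 [0.48084353 0.31335469 0.22434875] [-0.4342571  -0.52775472 -0.09719227] 0.0850630983780303
```

View pics/m4.png

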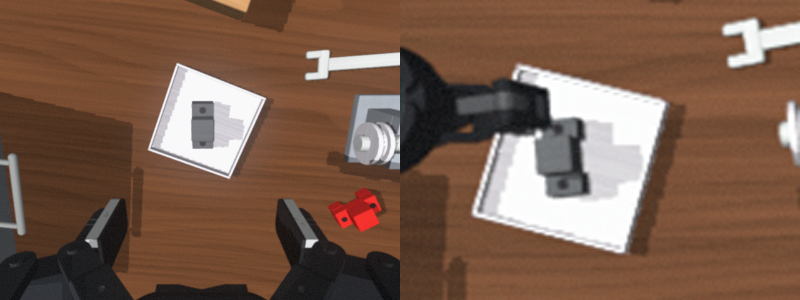

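The cap stands on its feet inside the tray. I go over the balance point with the tool turned by 90°.

Call:
jog_arm(
  deltas=[0,0,8,2,-15,0,1,0,0,16,4,-45,0,1,0,0,24,6,-80,0,1,0,0,32,8,-110,0,1,0,0,40,10,-140,0,1,0,0,48,12,-170,0,1,0,0,56,15,-200,0,1,0,0,64,18,-225,0,1,0,0,72,20,-250,0,1,0,0,80,22,-270,0,1,0,0,87,23.5,-284,0,1,0,0,90,23.5,-288,0,1,0,0,90,23.5,-288,0,1,0,0,90,23.5,-288,0,1],
)

```text
clock: 9.5
position: [0.4998, 0.0237, 0.2157]
ee_rot: [-0.001, 0.668, 0.744, -0.001]
contact_force: [-0.8, 1.4, -0.7]
width: 0.0858
gripper_force: 0.0
```

Run:
```python
from h import *
s=manip.get_state();c=imaging.calibration("wrist");im=imaging.get_image("wrist");cv2.imwrite("pics/w5.png",im)
import json;json.dump({k:np.array(v).tolist() for k,v in c.items()},open("w5.json","w"))
print(s["clock"],s["position"],s["ee_rot"],s["qpos"].round(2) if hasattr(s["qpos"],"round") else s["qpos"])
for n,p in [("ends",(.5177,-.1355,.075)),("end2",(.4895,.123,.075)),("bal",(.5004,.0238,.075))]: print(n,proj(c,p))
```

```text
9.5 [0.49978082 0.02366556 0.21569003] [-0.00125361  0.66775469  0.74437997 -0.00075541] [-0.09  0.17  1.66  0.    1.31 -0.2 ]
ends [323.27737256 390.4429934 ]
end2 [323.25493337  62.08452633]
bal [323.37139882 209.57090801]
```

View pics/w5.png

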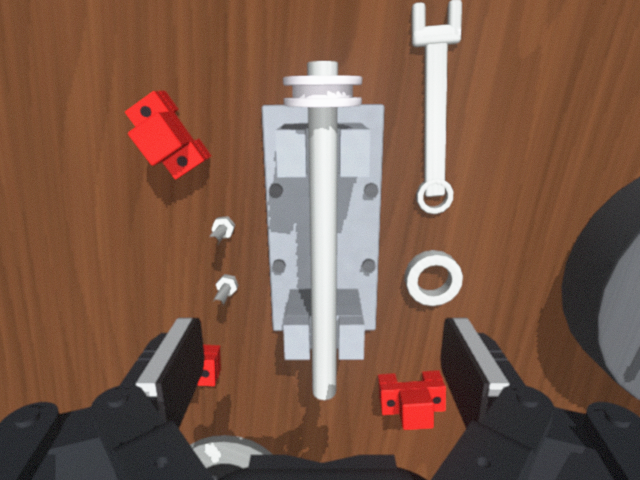

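The tool is aligned: the bar runs down column 323, with its ends at rows 62 and about 395, close to the prediction. I descend and grip.

Call:
jog_arm(
  deltas=[0,0,0,0,-1,-35,1,0,0,0,0,-1,-75,1,0,0,0,0,-1,-110,1,0,0,0,0,-1,-135,1,0,0,0,0,-1,-150,1,0,0,0,0,-1,-150,1,0,0,0,0,-1,-150,0.6,0,0,0,0,-1,-150,0.4,0,0,0,0,-1,-150,0.2,0,0,0,0,-1,-150,0,0,0,0,0,-1,-150,0,0,0,0,0,-1,-150,0,0,0,0,0,-1,-150,0,0,0,0,0,-1,-150,0],
  grip_force=110,
)

```text
clock: 10.95
position: [0.5004, 0.0224, 0.0684]
ee_rot: [0.0, 0.667, 0.745, -0.0]
contact_force: [-2.5, 0.1, 9.1]
width: 0.0107
gripper_force: 98.7
```

Call:
jog_arm(
  deltas=[0,0,0,0,0,2,0,0,0,0,0,0,5,0,0,0,0,0,0,10,0,0,0,0,0,0,10,0,0,0,0,0,0,10,0],
)

```text
clock: 11.45
position: [0.5007, 0.0225, 0.0771]
ee_rot: [0.0, 0.667, 0.745, 0.0]
contact_force: [-0.0, -0.1, -4.5]
width: 0.011
gripper_force: 94.9
```

Run:
```python
from h import *
s=manip.get_state();print({k:np.round(s[k],3).tolist() for k in("clock","position","contact_force","moment","width","gripper_force")})
a=imaging.get_image("wrist")
b=imaging.get_image("side")[190:310,250:410];cv2.imwrite("pics/m6.png",np.hstack([cv2.resize(a,(400,300)),cv2.resize(b,(400,300),interpolation=2)]))
```

```text
{'clock': 11.45, 'position': [0.501, 0.022, 0.077], 'contact_force': [-0.039, -0.102, -4.462], 'moment': [-0.07, 0.055, 0.02], 'width': 0.011, 'gripper_force': 94.94}
```

View pics/m6.png

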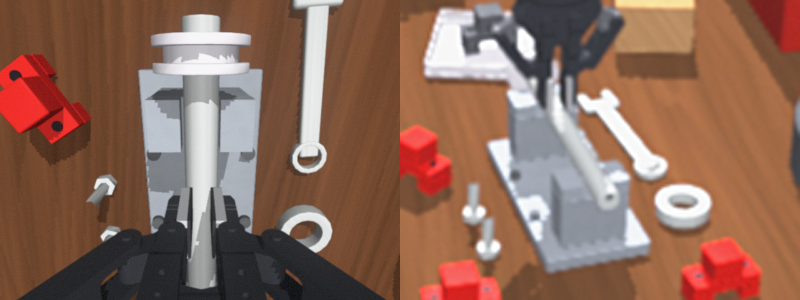

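The full 4.5 N weight is carried and the bar is held centrally and level. I lift it on.

Call:
jog_arm(
  deltas=[0,0,0,0,0,5,0,0,0,0,0,0,13,0,0,0,0,0,0,23,0,0,0,0,0,0,33,0,0,0,0,0,0,43,0,0,0,0,0,0,53,0,0,0,0,0,0,63,0,0,0,0,0,0,73,0,0,0,0,0,0,81,0,0,0,0,0,0,87,0,0,0,0,0,0,90,0,0,0,0,0,0,91,0,0,0,0,0,0,91,0,0,0,0,0,0,91,0,0,0,0,0,0,91,0,0,0,0,0,0,91,0,0,0,0,0,0,91,0,0,0,0,0,0,91,0],
)

```text
clock: 13.35
position: [0.5006, 0.0225, 0.168]
ee_rot: [-0.0, 0.667, 0.745, -0.0]
contact_force: [0.0, 0.8, -5.4]
width: 0.0107
gripper_force: 95.0
```

Run:
```python
from h import *
s=manip.get_state();print({k:np.round(s[k],3).tolist() for k in("clock","position","contact_force","moment","width","gripper_force","qd")})
a=imaging.get_image("wrist");c=imaging.calibration("side")
im=imaging.get_image("side");b=im[150:300,230:430]
for p in [(.5177,-.1355,.175),(.4895,.123,.175)]: print(proj(c,p), (proj(c,p)-[230,150])*2+[400,0])
cv2.imwrite("pics/m7.png",np.hstack([cv2.resize(a,(400,300)),cv2.resize(b,(400,300),interpolation=2)]))
```

```text
{'clock': 13.35, 'position': [0.501, 0.022, 0.168], 'contact_force': [0.031, 0.836, -5.429], 'moment': [-0.093, 0.031, -0.053], 'width': 0.011, 'gripper_force': 95.019, 'qd': [-0.001, 0.001, -0.002, -0.001, -0.001, 0.0]}
[334.38507639 234.83459005] [608.77015278 169.66918011]
[300.56987838 182.43498789] [541.13975676  64.86997578]
```

View pics/m7.png

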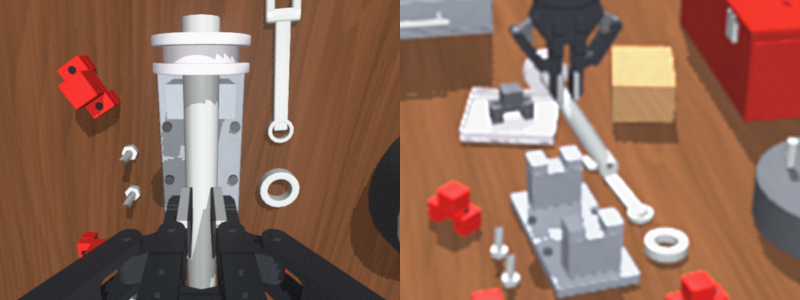

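The shaft hangs level: its near end is at (608,167), against (609,170) predicted for a level bar. The cap stands in the tray and the shaft is clear of the stand. I hand in.

```bash
python3 -c "
from rig import manip
print(manip.sign_off())"
```

```text
the job is handed in; nothing more can be done
None
```

I handed the job in at about 13.5 s with the cap standing on its feet in the tray and the shaft held steady and level about 10 cm above its slots; the hand-in call returned no verdict.

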